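Seat the test swab and hold the tablet jar open

ROBOT

A 6-joint arm with a two-finger parallel gripper is mounted at the origin on the work surface. World frame = base frame: x ahead of the robot, y to its left, z up, the work surface at z = 0. Lengths are in m, angles in rad, forces in N, time in s.
With the tool pointing down it reaches from about 0.3 to 1 m from the base axis. Payload 5.1 kg.
Tool frame: the origin (TCP) lies at the very end of the fingers, on their centre line; the grasp point (between the pads) lies 19 mm behind it; z points along the fingers, y is the direction in which the jaws open and shut (so a half turn about z gives the same grasp; the last joint's range is limited). The gripper opens to 95 mm and grips with 3 to 60 N. Pads are 20 mm wide; open, the fingers measure 119 mm over their backs; the gripper's body (75 mm by 180 mm) begins 59 mm behind the grasp point.
Start: joints at [1.265, 0.124, 1.65, -0, 1.367, -0.083], TCP at [0.144, 0.634, 0.215] pointing down, gripper open.
Joint ranges: [-2.61, 2.61], [-1.02, 2.33], [0.03, 2.71], [-1.35, 4.49], [0.32, 2.68], [-2.91, 2.91]. Speed limits (rad/s): [2.57, 2.57, 3.14, 3.14, 3.14, 3.14].

INTERFACE

Orientations are given as a unit quaternion [x, y, z, w].
In Python, from plant import ctrl gives the robot as it stands.
- The arm moves only by the tool step_arm, never from a script. Its argument "increments" is a list that holds one entry, the list of rows, each a list of 6 numbers: the shift along the world's x, y, z in cm, then the turn, a rotation vector about the world's x, y, z in degrees. In form: [[[tx, ty, tz, wx, wy, wz], ...]]. A call has 1 to 10 rows; each row is the pose to reach, as a shift and turn from the pose commanded when the call began; what a row does not reach only later rows make up. A row lasts 1/8 s, in which the tool goes at most 62.5 mm and 10.7 degrees, less where a joint would pass 70% of its speed; a pose out of reach is approached as far as the arm can. A call with a gripper value outside its range is refused whole. "fingers" is the closure, from 0 (fully open) to 1 (shut), set as the call begins (left out, the last holds). The fingers move at their own pace and stop on an object; "squeeze" is the grip in N (left out, the last holds). Time passes only in rows, so rows that repeat a pose let the fingers close. It gives the time, the measured TCP pose, the force and the opening at its end, in the units of the state.
- ctrl.observe(): the state, without advancing time (a new reading comes with each control period).
- ctrl.snapshot(name): name is "scene" or "side" or "wrist"; returns a dict with "pixels" (420x560x3 uint8, red, green, blue), "depth" (420x560 float32, m along the optical axis (not along the pixel's ray), 0 where there is no reading), "K" (3x3 intrinsics, pixels), "R" (3x3) and "t" (3): a world point X has camera coordinates R X + t. Camera axes: x right, y down, z forward; pixel columns grow to the right and rows downward; lengths in m; the calibration is good to about 2 mm. A picture is of the moment at which its call begins.
- ctrl.hand_in(): hands the job in, once; it reports no verdict.
The state is a dict: "time": time; "joint_pos": joint angles; "dq": joint speeds; "tau": joint torques, N m; "tool_pos": TCP position; "ee_rot": TCP orientation; "force": force on the tool from outside, world axes, zero at the start; "wrist_torque": the same for the moment, N m; "opening": opening from 0.0 (shut) to 1.0 (fully open).
Only numpy, scipy, OpenCV 4.12 (cv2) and the standard library are available. Lean on these libraries where they do the work, as an engineer would, in place of code of your own. Each camera call takes 0.05 s, during which the arm holds its last target. There are 200 camera calls.

TASK

Get the surface hygiene test ready: move the used swab from its dry sleeve into the open glass test vial and press it firmly home, so that the underside of its handle sits on the vial's rim. Then open the square glass jar of reagent tablets: its quick-twist cap may be threaded either way and nothing shows which, so if it stops one way try the other, and finish holding the cap level in the gripper, lifted 5 cm or more off its place on the jar, so that I can take a tablet out. Leave the swab home in the vial, never lay the cap down, and leave the funnel, strainer and brush where they are.

Things in the scene. Friction and masses are not known exactly. Their poses are not given: they have to be found in the camera images.
- swab_mid (a point): used swab, loose, 25 g: an upright white round handle 20 mm in diameter, 36 mm high, this point at the handle's centre; below it on the same axis a stem 6 mm thick and 48 mm long with a tapered tip (tip 66 mm below this point). It starts fully down in the grey dry sleeve, the underside of its handle on the sleeve's rim. z up along its axis.
- sleeve_mouth (a point): centre of the rim of the dry sleeve, an opaque grey tube of 12 mm bore, 17 mm outside, rim 85 mm above the shelf, standing in the rack; axes as the rack's
- vial_mouth (a point): centre of the rim of the open clear glass test vial, 12 mm bore, 17 mm outside, 51 mm deep, rim 85 mm above the shelf, 52 mm from the sleeve towards the rack's +y; axes as the rack's. The swab is home when the underside of its handle rests on this rim: its handle's centre is then 18 mm above this point.
- rack: grey swab rack 62 x 162 x 34 mm, fixed to the shelf, origin under its centre. Its tubes stand in one row along its y axis (x across the row, z up): sleeve at y = -52 mm, test vial at 0, two sealed spare vials 19 mm across and only 70 mm high at +38 and +62 mm. A grasp closing along x, across the row, is free on both sides.
- cap_mid (a point): centre of the jar's black ribbed round cap, 52 mm in diameter, 24 mm high (12 mm above and below this point), 45 g, z up along its axis. On the jar its lower edge is 110 mm above the shelf; the jar's shoulder begins 18 mm below that edge. Until it is turned far enough it lifts no more than 1 to 3 mm.
- jar_mouth (a point): centre of the jar's rim, 131 mm above the shelf, 9 mm above the centre of the seated cap. Three lugs hold the cap: turned the loosening way it goes round easily, lifts straight off between 42 and 82 degrees (aim for 62), and stops at 84; the tightening way it stops within 5 to 13 degrees, however hard it is turned. Loosening may be anticlockwise or clockwise from above, different from start to start.
- holder: twin steel bottle holder screwed to the shelf (fixed), origin under the jar, z up. In it, clamped so that it cannot turn, the square glass jar, 64 mm wide; and 150 mm from the jar towards +y a white pump bottle 84 mm wide and 199 mm high.
- funnel_mid (a point): bystander: orange plastic funnel standing upturned on its wide mouth, 104 mm in diameter, 115 mm high; the point is 50 mm above the shelf on its axis
- strainer_mid (a point): bystander: stainless steel drain strainer lying flat, 80 mm in diameter, 34 mm high at its centre knob; the point is 8 mm above the shelf on its axis
- brush_mid (a point): bystander: toilet brush lying on the shelf, wooden handle 19 mm thick towards its -x, head 62 mm across towards its +x, 376 mm long from -210 to +166 mm; the point is 20 mm above the shelf
Mind the look-alikes: they are no part of the job. There is more than one size of the part that bears swab_mid; the job needs the smaller. Of the things that look like the part that bears cap_mid, the larger one is meant.

How it is judged:
By the outcome, as a careful person would: the job done as asked, in the order asked, and still so for the second after the job is handed in, while the arm keeps its last pose, push and grip.
It also fails if it takes over 54 s, if anything falls off the work surface, if the arm or the gripper's body presses on something with over 40 N, if the wrist force passes 120 N, or if a joint passes its speed limit or range.

## Working session

There is one attempt and no reset: what is moved stays moved. The work goes in short steps, Python scripts to look and compute and a tool call to move; the robot and the scene stay as the last step left them, time stands still between calls to the robot, and variables do not carry over. Pictures are saved under pics/ and viewed, about 8 in all and at most 12, crops included, and the job is handed in when it is done.

Besides the shell and the picture viewer there is one more tool, called after "Emit:" in YAML: its name, and indented under it one key for each argument. step_arm: Moves the arm, as the interface text tells. Its arguments: {"type":"object","properties":{"increments":{"type":"array","items":{"type":"array","items":{"type":"array","items":{"type":"number"}}}},"fingers":{"type":"number"},"squeeze":{"type":"number"}},"required":["increments"]}

```bash
mkdir -p pics; cat > h.py <<'E'
import numpy as np, cv2
from plant import ctrl
def snap(n,f=None):
    s=ctrl.snapshot(n)
    if f: cv2.imwrite('pics/'+f,cv2.cvtColor(s['pixels'],cv2.COLOR_RGB2BGR))
    np.savez('last_%s.npz'%n,**s); return s
def load(n): return dict(np.load('last_%s.npz'%n))
def ray(s,u,v):
    d=s['R'].T@np.linalg.inv(s['K'])@np.array([u,v,1.]); return -s['R'].T@s['t'],d
def onz(s,u,v,z):
    c,d=ray(s,u,v); return c+d*(z-c[2])/d[2]
def cloud(s):
    v,u=np.mgrid[:420,:560]; z=s['depth']
    p=np.stack([u,v,np.ones_like(u)],-1)@np.linalg.inv(s['K']).T*z[...,None]
    return (p-s['t'])@s['R']
def proj(s,X):
    p=s['K']@(s['R']@np.array(X)+s['t']); return p[:2]/p[2]
E
python3 - <<'E'
from h import *
a=snap('scene','s1.png');b=snap('side','d1.png')
for s in(a,b): print(-s['R'].T@s['t'],s['R'][2])
print(ctrl.observe())
E
```

```text
[1.08991318 0.71176535 0.77979218] [-0.47079687 -0.67973568 -0.56241418]
[ 0.46317073 -0.82705944  0.59353017] [ 0.08921464  0.8421909  -0.53174734]
{'time': 0.1, 'joint_pos': array([ 1.26543683e+00,  1.24446481e-01,  1.65154251e+00, -4.29208205e-05,
        1.36751284e+00, -8.26496604e-02]), 'dq': array([-0.00132396, -0.0008463 , -0.00287813, -0.00043841,  0.00160664,
        0.00051797]), 'tau': array([ 2.45056535e-04, -4.18867636e+01, -3.61102760e+01,  7.77342031e-02,
        4.60114516e-02, -5.25290147e-05]), 'tool_pos': array([0.14346163, 0.63336602, 0.21350271]), 'ee_rot': array([ 1.11120552e-01,  9.93806476e-01, -9.40732514e-04, -1.63414993e-04]), 'force': array([-0.19596128,  0.69295224,  0.23899825]), 'wrist_torque': array([-0.02423517,  0.03888547,  0.00458556]), 'opening': 1.002929551067462}
```

View pics/s1.png

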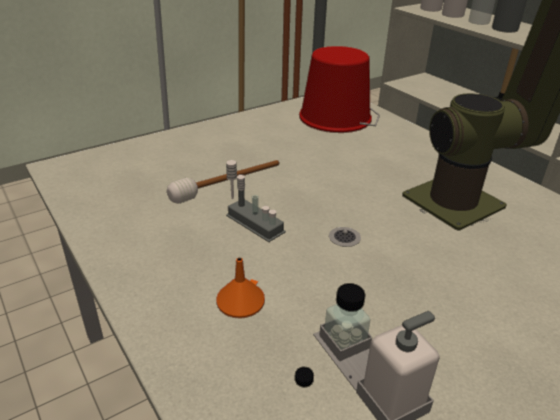

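View pics/d1.png

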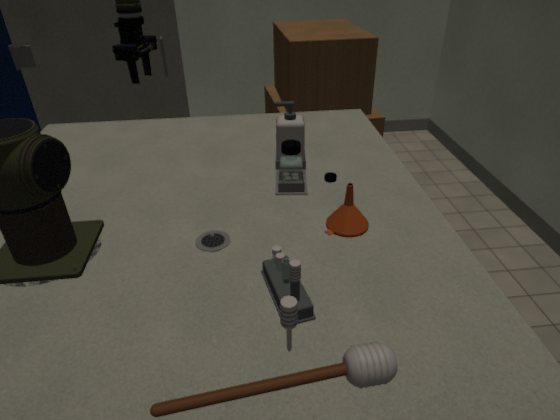

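Scene view: the rack is at about (255,218) with the swab handle at (241,183) and a larger swab behind it at (231,165). The jar cap is at (350,297), with a small look-alike cap at (304,376), the funnel at (240,290) and the strainer at (345,237). Side view: the rack is at (287,290), the handle at (295,268), the big swab at (289,310) and the jar cap at (291,147).

```bash
python3 - <<'E'
from h import *
a=load('scene');b=load('side')
ca=a['pixels'][150:250,200:320];cb=b['pixels'][235:355,245:345]
im=np.hstack([cv2.resize(ca,(480,400),interpolation=3),cv2.resize(cb,(320,384),interpolation=3).repeat(1,0) if 0 else cv2.resize(cb,(320,400))])
cv2.imwrite('pics/crop1.png',im[...,::-1])
for n,s in(('scene',a),('side',b)):
    P=cloud(s);ok=s['depth']>0; hsv=cv2.cvtColor(s['pixels'],cv2.COLOR_RGB2HSV)
    def pr(l,m):
        q=P[m&ok]; 
        if len(q): print(n,l,len(q),np.round(np.median(q,0),3),np.round(np.percentile(q,3,0),3),np.round(np.percentile(q,97,0),3))
    reg=ok&(P[...,0]>.1)&(P[...,0]<1)&(P[...,1]>-.6)&(P[...,1]<.75)
    m=reg&(P[...,2]>.02)&(P[...,2]<.3)
    k,l,st,ce=cv2.connectedComponentsWithStats(m.astype(np.uint8))
    for i in range(1,k):
        if st[i,4]>25: pr(str(st[i]),l==i)
    # top of cap, dark pixels
    pr('cap',reg&(s['pixels'].max(-1)<45)&(P[...,2]>.128)&(P[...,2]<.142))
    pr('hi swab',reg&(P[...,1]<.0)&(P[...,2]>.112))
E
```

```text
scene [ 167  160  117   75 2368] 2368 [ 0.538 -0.259  0.037] [ 0.428 -0.42   0.022] [ 0.668 -0.13   0.114]
scene [ 220  258   41   52 1093] 1093 [0.708 0.03  0.04 ] [0.672 0.    0.021] [0.738 0.055 0.11 ]
scene [ 320  283  120  137 8328] 8328 [0.616 0.375 0.104] [0.569 0.21  0.026] [0.648 0.42  0.197]
scene cap 450 [0.591 0.231 0.134] [0.569 0.208 0.129] [0.612 0.252 0.136]
scene hi swab 95 [ 0.528 -0.327  0.116] [ 0.506 -0.352  0.112] [ 0.546 -0.245  0.121]
side [118  47  39  36 426] 426 [0.143 0.582 0.261] [0.118 0.549 0.218] [0.17  0.686 0.299]
side [ 275  101   31   87 2149] 2149 [0.589 0.322 0.105] [0.555 0.188 0.026] [0.637 0.378 0.195]
side [329 183  37  47 833] 833 [ 0.695 -0.001  0.041] [ 0.661 -0.026  0.021] [0.731 0.02  0.111]
side [ 262  245   51  100 2330] 2330 [ 0.519 -0.26   0.058] [ 0.492 -0.357  0.025] [ 0.558 -0.147  0.12 ]
side [ 156  341  241   68 4150] 4150 [ 0.58  -0.427  0.036] [ 0.341 -0.441  0.021] [ 0.662 -0.399  0.063]
side cap 164 [0.586 0.216 0.135] [0.563 0.198 0.129] [0.608 0.247 0.137]
side hi swab 314 [ 0.521 -0.34   0.117] [ 0.503 -0.357  0.113] [ 0.543 -0.252  0.123]
```

View pics/crop1.png

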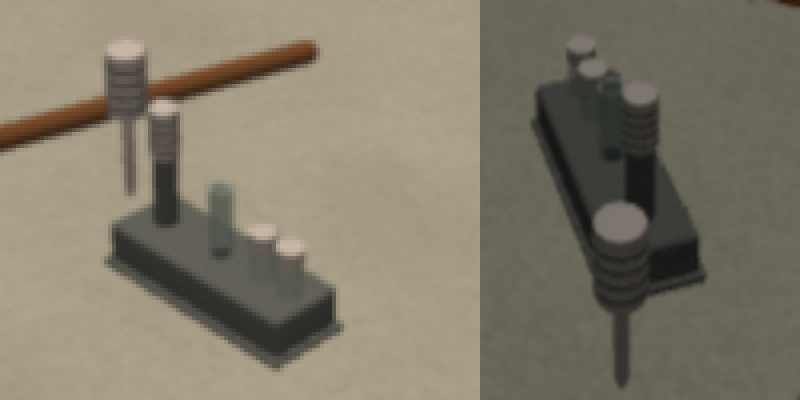

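```bash
python3 - <<'E'
from h import *
a=load('scene');b=load('side')
for l,s,u,v,z in[('hand',a,241,176.3,.121),('vial',a,255,196.3,.085),('sp1',a,265.8,207.7,.07),('sp2',a,272.5,211,.07),('big',a,231.3,162.,.121),
 ('hand',b,294.8,262.7,.121),('vial',b,286,258.5,.085),('sp1',b,280,255,.07),('sp2',b,276.2,247.5,.07),('big',b,288.6,301.5,.121)]:
    print(l,np.round(onz(s,u,v,z),3))
for s in(a,b):
    P=cloud(s);m=(s['depth']>0)&(P[...,0]>.4)&(P[...,0]<.62)&(P[...,1]>-.36)&(P[...,1]<-.12)
    t=m&(abs(P[...,2]-.034)<.003); q=P[t][:,:2].astype(np.float32); r=cv2.minAreaRect(q); print('racktop',len(q),r)
    for nm,lo,hi in(('small',-.31,-.24),('big',-.37,-.32)):
        q=P[m&(P[...,2]>.118)&(P[...,1]>lo)&(P[...,1]<hi)];print(nm,len(q),q.mean(0),np.ptp(q,0),q[:,2].max())
    q=P[(s['pixels'].max(-1)<45)&(P[...,2]>.131)&(P[...,2]<.142)&(abs(P[...,1]-.23)<.06)][:,:2].astype(np.float32);print('cap',cv2.minEnclosingCircle(q))
E
```

```text
hand [ 0.536 -0.253  0.121]
vial [ 0.526 -0.203  0.085]
sp1 [ 0.518 -0.164  0.07 ]
sp2 [ 0.512 -0.144  0.07 ]
big [ 0.52  -0.331  0.121]
hand [ 0.536 -0.258  0.121]
vial [ 0.527 -0.2    0.085]
sp1 [ 0.518 -0.17   0.07 ]
sp2 [ 0.513 -0.145  0.07 ]
big [ 0.515 -0.35   0.121]
racktop 505 ((0.5307332277297974, -0.23044604063034058), (0.06564720720052719, 0.21557267010211945), 7.262810707092285)
small 29 [ 0.53664184 -0.2539151   0.11996258] [0.01844848 0.01754876 0.00409052] 0.1222824048469005
big 1 [ 0.52844268 -0.32764636  0.11891855] [0. 0. 0.] 0.11891854794033424
cap ((0.5902361273765564, 0.22809137403964996), 0.026043007150292397)
racktop 754 ((0.5287039875984192, -0.23765185475349426), (0.06441967189311981, 0.2145843803882599), 7.974523544311523)
small 81 [ 0.53528386 -0.25964335  0.12163828] [0.01907261 0.02117701 0.00558838] 0.12369562736903214
big 17 [ 0.51280593 -0.34485171  0.11842658] [0.01904999 0.02100478 0.00112554] 0.11913869975513572
cap ((0.5866560339927673, 0.22227993607521057), 0.0292972344905138)
```

Emit:
step_arm:
  increments:
    - [[39.2,-88.9,5,0,0,-66.7],[39.2,-88.9,5,0,0,-66.7],[39.2,-88.9,5,0,0,-66.7],[39.2,-88.9,5,0,0,-66.7],[39.2,-88.9,5,0,0,-66.7],[39.2,-88.9,5,0,0,-66.7],[39.2,-88.9,5,0,0,-66.7],[39.2,-88.9,5,0,0,-66.7],[39.2,-88.9,5,0,0,-66.7],[39.2,-88.9,5,0,0,-66.7]]
  fingers: 0.4

```text
time: 1.35
tool_pos: [0.3957, 0.0608, 0.2467]
ee_rot: [0.639, 0.769, 0.0, 0.0]
force: [0.9, -0.2, -0.2]
opening: 0.601
```

Emit:
step_arm:
  increments:
    - [[14.0,-31.7,1.6,0,0,0],[14.0,-31.7,1.6,0,0,0],[14.0,-31.7,1.6,0,0,0],[14.0,-31.7,1.6,0,0,0],[14.0,-31.7,1.6,0,0,0],[14.0,-31.7,1.6,0,0,0],[14.0,-31.7,1.6,0,0,0]]

```text
time: 2.22
tool_pos: [0.5355, -0.2561, 0.2616]
ee_rot: [0.64, 0.768, -0.0, -0.001]
force: [0.3, -0.6, -0.3]
opening: 0.598
```

```bash
python3 - <<'E'
from h import *
o=ctrl.observe();print(o['tool_pos'],o['ee_rot'])
s=snap('wrist','w1.png');print(-s['R'].T@s['t'],s['R'][2])
for X in([.536,-.256,.121],[.526,-.205,.085]):print(proj(s,X))
E
```

```text
[ 0.53548574 -0.25607518  0.26162142] [ 6.40265893e-01  7.68152762e-01 -2.01351222e-04 -9.38157637e-04]
[ 0.52074678 -0.17462762  0.43216922] [ 0.05177907 -0.28964646 -0.95573211]
[279.59928905 197.73188415]
[278.94583284 137.54801484]
```

View pics/w1.png

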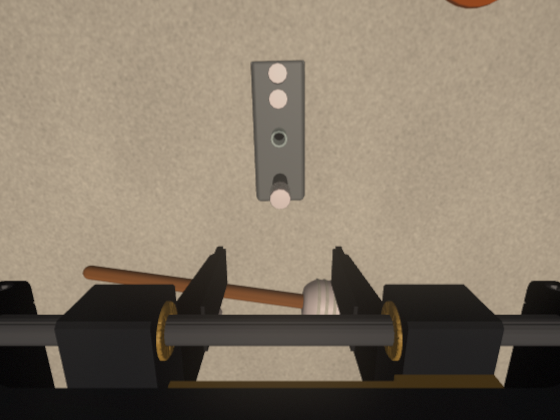

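The wrist view confirms the estimate. The handle top is at (280,199) against (279.6,197.7) predicted, the vial ring is at (279,139) against (279,137.5), and the spare vials are at (278,99) and (278,73).

```bash
python3 - <<'E'
from h import *
s=load('wrist');g=s['pixels'].min(-1)
m=(g>150).astype(np.uint8);m[240:]=0
k,l,st,ce=cv2.connectedComponentsWithStats(m)
for i in range(1,k):
    if st[i,4]>30: print(st[i],ce[i],onz(s,*ce[i],.121),onz(s,*ce[i],.07))
print(onz(s,279,138.7,.085))
P=cloud(s)
q=P[(abs(P[...,2]-.034)<.004)&(s['depth']>0)];q=q[abs(q[:,0]-.52)<.08][:,:2].astype(np.float32);print(cv2.minAreaRect(q))
from scipy.spatial.transform import Rotation as R
y=R.from_quat(ctrl.observe()['ee_rot']).apply([0,1,0]);print('yaw',np.degrees(np.arctan2(y[1],y[0])))
E
```

```text
[268  63  19  20 275] [277.15636364  72.71636364] [ 0.51432731 -0.14948061  0.121     ] [ 0.51327518 -0.14535907  0.07      ]
[269  90  18  18 258] [277.63953488  98.55426357] [ 0.51842768 -0.16972709  0.121     ] [ 0.51804759 -0.16892391  0.07      ]
[271 190  19  19 292] [279.8869863  198.97945205] [ 0.53648245 -0.25713717  0.121     ] [ 0.53906149 -0.27066031  0.07      ]
[ 0.5262546  -0.20609169  0.085     ]
((0.5303382277488708, -0.2783316969871521), (0.3036656379699707, 0.15586130321025848), 85.4209213256836)
yaw 10.45217875952834
```

Emit:
step_arm:
  increments:
    - [[0.1,-0.1,-6,0,0,1.2],[0.1,-0.1,-11,0,0,1.2],[0.1,-0.1,-15,0,0,1.2],[0.1,-0.1,-17.5,0,0,1.2],[0.1,-0.1,-17.5,0,0,1.2]]

```text
time: 2.9
tool_pos: [0.5344, -0.2528, 0.0852]
ee_rot: [0.631, 0.776, -0.0, -0.003]
force: [0.3, 0.1, 0.1]
opening: 0.601
```

Emit:
step_arm:
  increments:
    - [[0,0,0,0,0,0],[0,0,0,0,0,0],[0,0,0,0,0,0],[0,0,0,0,0,0],[0,0,0,0,0,0],[0,0,0,0,0,0]]
  fingers: 1
  squeeze: 25

```text
time: 3.65
tool_pos: [0.5367, -0.2554, 0.0883]
ee_rot: [0.631, 0.776, 0.0, 0.0]
force: [-1.1, -0.8, 2.1]
opening: 0.203
```

Emit:
step_arm:
  increments:
    - [[0,0,1.5,0,0,0],[0,0,3.5,0,0,0],[0,0,6,0,0,0],[0,0,7,0,0,0],[-0.5,2.5,7,0,0,0],[-1.05,5.1,7,0,0,0],[-1.05,5.1,7,0,0,0],[-1.05,5.1,7,0,0,0],[-1.05,5.1,7,0,0,0]]

```text
time: 4.78
tool_pos: [0.526, -0.2043, 0.1576]
ee_rot: [0.631, 0.776, -0.0, -0.0]
force: [0.3, -0.5, -0.7]
opening: 0.205
```

```bash
python3 - <<'E'
from h import *
o=ctrl.observe();print(o['tool_pos'],o['force'],o['opening'])
a=snap('scene');b=snap('side');w=snap('wrist')
X=[.5263,-.2061,.085]
c=[]
for s,h in((a,50),(b,50),(w,60)):
    u,v=np.int32(proj(s,X)); c.append(cv2.resize(s['pixels'][max(0,v-60):v+30,u-35:u+35],(266,342),interpolation=3)); print(u,v)
cv2.imwrite('pics/c2.png',np.hstack(c)[...,::-1])
E
```

```text
[ 0.52595916 -0.2043346   0.15755075] [ 0.28946877 -0.52742661 -0.70200434] 0.20520370745929598
254 195
286 260
278 223
```

View pics/c2.png

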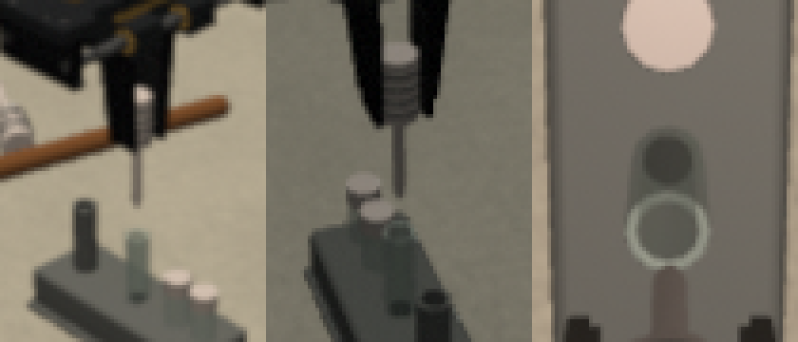

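The swab hangs upright in the jaws. In all three views its stem lines up with the vial: scene 138 against 137, side 399 against 398, wrist 668 against 667 (enlarged crop pixels).

Emit:
step_arm:
  increments:
    - [[0,0,-1.5,0,0,0],[0,0,-2.5,0,0,0],[0,0,-3.2,0,0,0],[0,0,-4,0,0,0],[0,0,-5,0,0,0],[0,0,-6,0,0,0],[0,0,-6.4,0,0,0],[0,0,-6.4,0,0,0]]
  squeeze: 40

```text
time: 5.92
tool_pos: [0.5258, -0.2041, 0.0934]
ee_rot: [0.631, 0.776, -0.0, -0.0]
force: [-0.1, 0.8, -0.1]
opening: 0.207
```

Emit:
step_arm:
  increments:
    - [[0,0,-0.2,0,0,0],[0,0,-0.4,0,0,0],[0,0,-0.6,0,0,0],[0,0,-0.6,0,0,0]]

```text
time: 6.42
tool_pos: [0.5262, -0.2043, 0.0883]
ee_rot: [0.631, 0.776, 0.0, 0.0]
force: [-1.0, 0.1, 2.9]
opening: 0.206
```

Emit:
step_arm:
  increments:
    - [[0,0,-0.1,0,0,0],[0,0,-0.2,0,0,0],[0,0,-0.3,0,0,0],[0,0,-0.3,0,0,0]]

```text
time: 6.92
tool_pos: [0.5263, -0.2044, 0.0881]
ee_rot: [0.631, 0.776, -0.0, -0.0]
force: [-8.1, 3.9, 15.9]
opening: 0.203
```

Emit:
step_arm:
  increments:
    - [[0,0,-0.1,0,0,0],[0,0,-0.2,0,0,0],[0,0,-0.2,0,0,0],[0,0,-0.2,0,0,0]]

```text
time: 7.42
tool_pos: [0.5264, -0.2045, 0.0881]
ee_rot: [0.631, 0.776, -0.0, -0.0]
force: [-12.6, 6.0, 26.9]
opening: 0.202
```

```bash
python3 - <<'E'
from h import *
b=snap('side');a=snap('scene')
c=[]
for s in(a,b):
    u,v=np.int32(proj(s,[.5263,-.2061,.085])); c.append(cv2.resize(s['pixels'][v-40:v+30,u-35:u+35],(400,400),interpolation=3)); print(u,v)
cv2.imwrite('pics/c3.png',np.hstack(c)[...,::-1])
E
```

```text
254 195
286 260
```

View pics/c3.png

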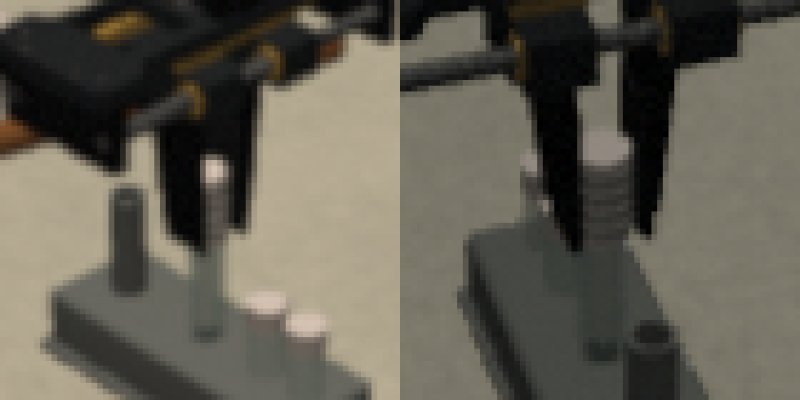

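The handle sits on the vial rim with no gap in either view, and z stayed at 0.088 under 27 N. I'll unload, release and rise.

Emit:
step_arm:
  increments:
    - [[0,0,0.3,0,0,0],[0,0,0.5,0,0,0],[0,0,0.5,0,0,0]]

```text
time: 7.9
tool_pos: [0.5263, -0.2044, 0.0883]
ee_rot: [0.631, 0.776, 0.0, 0.0]
force: [-1.1, 0.6, 6.0]
opening: 0.206
```

Emit:
step_arm:
  increments:
    - [[0,0,0,0,0,0],[0,0,0,0,0,0],[0,0,0,0,0,0],[0,0,0,0,0,0],[0,0,4,0,0,0],[0,0,9,0,0,0],[0,0,15,0,0,0],[0,0,19,0,0,0],[0,0,19,0,0,0]]
  fingers: 0.4

```text
time: 9.02
tool_pos: [0.5278, -0.2051, 0.283]
ee_rot: [0.631, 0.776, 0.001, 0.004]
force: [0.4, 0.1, 0.3]
opening: 0.599
```

```bash
python3 - <<'E'
from h import *
o=ctrl.observe();print(o['tool_pos'],o['opening'],o['joint_pos'])
for n in('scene','side'):
    s=snap(n);P=cloud(s)
    q=P[(s['depth']>0)&(np.hypot(P[...,0]-.526,P[...,1]+.206)<.016)&(P[...,2]>.1)&(P[...,2]<.13)];print(n,len(q),q.mean(0),q[:,2].max())
    q=P[(s['pixels'].max(-1)<45)&(P[...,2]>.11)&(P[...,2]<.142)&(abs(P[...,1]-.23)<.06)&(P[...,0]>.5)]
    print('cap',np.percentile(q,[2,98],axis=0).round(3))
    # jar/holder orientation from holder plate & bottle
    q=P[(s['depth']>0)&(P[...,2]>.01)&(P[...,2]<.06)&(P[...,1]>.12)&(P[...,1]<.5)&(P[...,0]>.48)&(P[...,0]<.72)][:,:2].astype(np.float32);print(cv2.minAreaRect(q))
E
```

```text
[ 0.52783681 -0.20510785  0.28295897] 0.5986405609105683 [-4.65437180e-01 -1.00756216e-01  1.76296845e+00  3.68281366e-05
  1.47055227e+00 -6.70229413e-01]
scene 77 [ 0.52940662 -0.19908942  0.11368153] 0.1240845671599526
cap [[0.568 0.207 0.114]
 [0.614 0.253 0.136]]
((0.6106800436973572, 0.3157559633255005), (0.15521755814552307, 0.24025657773017883), 24.69078254699707)
side 157 [ 0.52553799 -0.21166503  0.11435047] 0.12454509973985102
cap [[0.561 0.197 0.113]
 [0.605 0.246 0.137]]
((0.6353554725646973, 0.28967857360839844), (0.22088521718978882, 0.16967891156673431), 88.12102508544922)
```

Emit:
step_arm:
  increments:
    - [[6.2,43,-2,0,0,-22.6],[6.2,43,-2,0,0,-22.6],[6.2,43,-2,0,0,-22.6],[6.2,43,-2,0,0,-22.6],[6.2,43,-2,0,0,-22.6],[6.2,43,-2,0,0,-22.6],[6.2,43,-2,0,0,-22.6],[6.2,43,-2,0,0,-22.6],[6.2,43,-2,0,0,-22.6],[6.2,43,-2,0,0,-22.6]]
  fingers: 0.1

```text
time: 10.38
tool_pos: [0.5877, 0.2243, 0.2569]
ee_rot: [0.771, 0.636, -0.001, -0.0]
force: [0.5, -1.2, -0.4]
opening: 0.898
```

```bash
python3 - <<'E'
from h import *
o=ctrl.observe();print(o['tool_pos'],o['opening'],o['joint_pos'])
s=snap('wrist','w2.png');P=cloud(s);ok=s['depth']>0
m=ok&(s['pixels'].max(-1)<60)&(abs(P[...,2]-.134)<.006)&(np.hypot(P[...,0]-.589,P[...,1]-.226)<.05)
q=np.argwhere(m)[:,::-1].astype(np.float32);(u,v),r=cv2.minEnclosingCircle(q);print(len(q),u,v,r,onz(s,u,v,.134),P[m].mean(0),P[m].min(0),P[m].max(0))
m=ok&(P[...,2]>.06)&(P[...,1]>.28);q=P[m];print('bottle',len(q),np.percentile(q,[1,50,99],axis=0).round(3))
m=ok&(P[...,2]>.13)&(P[...,2]<.18)&(P[...,1]>.28);q=P[m][:,:2].astype(np.float32);print(cv2.minAreaRect(q) if len(q)>5 else 0)
print(proj(s,[.589,.226,.134]))
E
```

```text
[0.58774912 0.22432265 0.25689904] 0.8980535600008174 [ 2.79481811e-01  5.68867675e-02  1.65102360e+00 -4.02315719e-04
  1.43521354e+00  4.70789380e-01]
2513 278.65069580078125 199.92352294921875 28.81620216369629 [0.58824837 0.22673267 0.134     ] [0.58797075 0.22623296 0.13445393] [0.56281114 0.20043039 0.12800228] [0.61324004 0.250433   0.13731581]
bottle 8553 [[0.562 0.329 0.076]
 [0.6   0.355 0.148]
 [0.642 0.377 0.199]]
((0.601264476776123, 0.35470759868621826), (0.04663664475083351, 0.08437341451644897), 83.73348236083984)
[279.64467412 200.55376683]
```

View pics/w2.png

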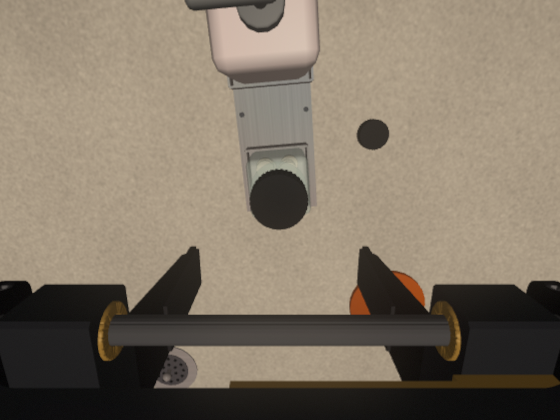

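The cap is at (279,200) in the wrist view, which puts it at (0.588, 0.2265). The bottle face is about 103 mm beyond it, so the gripper has room. I'll go down and grip.

Emit:
step_arm:
  increments:
    - [[0,0.2,-6,0,0,0],[0,0.2,-11,0,0,0],[0,0.2,-14,0,0,0],[0,0.2,-15.4,0,0,0],[0,0.2,-15.4,0,0,0],[0,0.2,-15.4,0,0,0]]

```text
time: 11.18
tool_pos: [0.5894, 0.2279, 0.106]
ee_rot: [0.771, 0.637, 0.002, 0.001]
force: [-0.8, 0.5, 0.3]
opening: 0.898
```

Emit:
step_arm:
  increments:
    - [[0,0,0,0,0,0],[0,0,0,0,0,0],[0,0,0,0,0,0],[0,0,0,0,0,0],[0,0,0,0,0,0],[0,0,0,0,0,0]]
  fingers: 1
  squeeze: 45

```text
time: 11.92
tool_pos: [0.588, 0.2279, 0.1039]
ee_rot: [0.771, 0.637, 0.0, 0.0]
force: [0.0, -0.5, 1.0]
opening: 0.547
```

```bash
cat > st.py <<'E'
from plant import ctrl
import numpy as np
from scipy.spatial.transform import Rotation as R
o=ctrl.observe();y=R.from_quat(o['ee_rot']).apply([0,1,0])
print(round(o['time'],2),o['tool_pos'].round(4),'yaw',np.degrees(np.arctan2(y[1],y[0])).round(2),o['force'].round(1),o['wrist_torque'].round(2),'op',round(o['opening'],3),o['joint_pos'][5].round(2))
E
python3 st.py
```

```text
11.93 [0.588  0.2279 0.1039] yaw -10.86 [ 0.  -0.5  1. ] [-0.07  0.11  0.03] op 0.547 0.47
```

Emit:
step_arm:
  increments:
    - [[0,0,0,0,0,4],[0,0,0,0,0,8],[0,0,0,0,0,12],[0,0,0,0,0,16],[0,0,0,0,0,16],[0,0,0,0,0,16]]

```text
time: 12.68
tool_pos: [0.5873, 0.2301, 0.1038]
ee_rot: [0.676, 0.737, 0.001, -0.002]
force: [-2.1, 6.5, 0.7]
opening: 0.544
```

```bash
python3 st.py
```

```text
12.68 [0.5873 0.2301 0.1038] yaw 4.88 [-2.1  6.5  0.7] [ 1.07  0.41 -1.31] op 0.544 0.2
```

Anticlockwise ran into the stop: wrist moment −1.3 N m after 16°. Loosening must be clockwise.

Emit:
step_arm:
  increments:
    - [[0,0,0,0,0,-5],[0,0,0,0,0,-11],[0,0,0,0,0,-17],[0,0,0,0,0,-23],[0,0,0,0,0,-29],[0,0,0,0,0,-35],[0,0,0,0,0,-35],[0,0,0,0,0,-35]]

```text
time: 13.68
tool_pos: [0.5886, 0.2284, 0.104]
ee_rot: [0.865, 0.502, 0.001, -0.0]
force: [2.6, 3.2, -0.9]
opening: 0.543
```

```bash
python3 st.py
```

```text
13.68 [0.5886 0.2284 0.104 ] yaw -29.78 [ 2.6  3.2 -0.9] [ 0.54 -0.47  0.02] op 0.543 0.8
```

Clockwise turns freely, with no moment. I'll carry on to about 71° from the stop, then try a small lift.

Emit:
step_arm:
  increments:
    - [[0,0,0,0,0,-7],[0,0,0,0,0,-14],[0,0,0,0,0,-21],[0,0,0,0,0,-28],[0,0,0,0,0,-36],[0,0,0,0,0,-36],[0,0,0,0,0,-36]]

```text
time: 14.55
tool_pos: [0.5904, 0.2277, 0.1051]
ee_rot: [0.978, 0.21, 0.003, 0.0]
force: [7.5, 1.2, -1.0]
opening: 0.543
```

```bash
python3 st.py
```

```text
14.55 [0.5904 0.2277 0.1051] yaw -65.79 [ 7.5  1.2 -1. ] [ 0.12 -1.05  0.07] op 0.543 1.43
```

Emit:
step_arm:
  increments:
    - [[0,0,0.3,0,0,0],[0,0,0.6,0,0,0],[0,0,0.8,0,0,0],[0,0,0.8,0,0,0]]

```text
time: 15.05
tool_pos: [0.5902, 0.2271, 0.1117]
ee_rot: [0.978, 0.21, 0.003, 0.001]
force: [10.5, 0.5, -4.9]
opening: 0.541
```

```bash
python3 st.py
```

```text
15.05 [0.5902 0.2271 0.1117] yaw -65.81 [10.5  0.5 -4.9] [ 0.07 -1.49  0.04] op 0.541 1.43
```

Emit:
step_arm:
  increments:
    - [[0.25,0,0.2,0,0,0],[0.25,0,0.6,0,0,0],[0.25,0,1.0,0,0,0],[0.25,0,1.0,0,0,0]]

```text
time: 15.55
tool_pos: [0.5905, 0.2278, 0.1224]
ee_rot: [0.978, 0.209, 0.0, 0.0]
force: [1.0, -0.2, -0.5]
opening: 0.541
```

```bash
python3 st.py
```

```text
15.55 [0.5905 0.2278 0.1224] yaw -65.85 [ 1.  -0.2 -0.5] [-0.13  0.08 -0.02] op 0.541 1.43
```

Emit:
step_arm:
  increments:
    - [[0,0,1,0,0,0],[0,0,2.5,0,0,0],[0,0,4.5,0,0,0],[0,0,7,0,0,0],[0,0,9,0,0,0],[0,0,9,0,0,0],[0,0,9,0,0,0]]

```text
time: 16.42
tool_pos: [0.5901, 0.2277, 0.2111]
ee_rot: [0.978, 0.209, -0.001, 0.0]
force: [0.5, -0.9, -0.7]
opening: 0.541
```

```bash
python3 st.py; python3 - <<'E'
from h import *
a=snap('scene');b=snap('side')
c=[cv2.resize(s['pixels'][v:v+h,u:u+w],(390,390*h//w),interpolation=3) for s,u,v,w,h in((a,215,140,240,240),(b,200,70,240,240))]
cv2.imwrite('pics/c4.png',np.hstack(c)[...,::-1])
for s in(a,b):
    P=cloud(s);m=(s['depth']>0)&(np.hypot(P[...,0]-.526,P[...,1]+.206)<.016)&(P[...,2]>.1);q=P[m];print('swab',q.mean(0),q[:,2].max())
    m=(s['depth']>0)&(np.hypot(P[...,0]-.59,P[...,1]-.227)<.03)&(P[...,2]<.236)&(P[...,2]>.1);print('cap z',np.histogram(P[m][:,2],bins=np.arange(.1,.24,.01)))
E
```

```text
16.43 [0.5901 0.2277 0.2111] yaw -65.87 [ 0.5 -0.9 -0.7] [-0.06  0.12  0.03] op 0.541 1.43
swab [ 0.52928411 -0.19969281  0.11356867] 0.12345792122323127
cap z (array([ 84, 143, 183,  63,   0,   0,   0,   0,   0,   0,   0,  37, 145]), array([0.1 , 0.11, 0.12, 0.13, 0.14, 0.15, 0.16, 0.17, 0.18, 0.19, 0.2 ,
       0.21, 0.22, 0.23]))
swab [ 0.52557667 -0.21150838  0.11439056] 0.12384724189318885
cap z (array([43, 41, 85, 35,  0,  0,  0,  0,  0,  0,  0, 15, 24]), array([0.1 , 0.11, 0.12, 0.13, 0.14, 0.15, 0.16, 0.17, 0.18, 0.19, 0.2 ,
       0.21, 0.22, 0.23]))
```

View pics/c4.png

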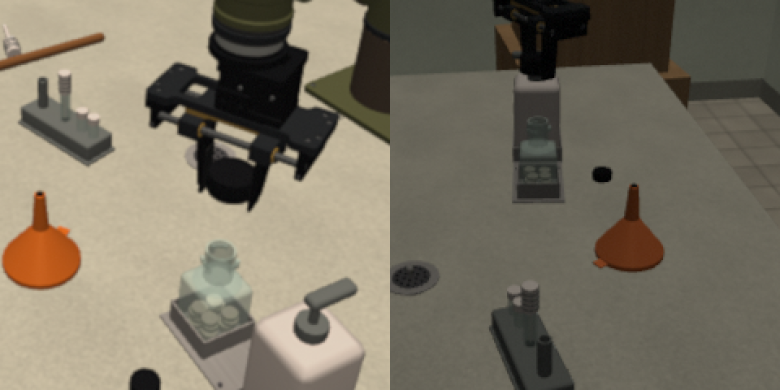

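```bash
python3 - <<'E'
from h import *
a=load('scene');b=load('side')
c=[cv2.resize(s['pixels'][v:v+h,u:u+w],(400,400*h//w),interpolation=3) for s,u,v,w,h in((a,160,140,130,110),(b,150,220,260,220*1))]
h=min(x.shape[0] for x in c);cv2.imwrite('pics/c5.png',np.hstack([x[:h] for x in c])[...,::-1])
E
```

```text
(no output)
```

View pics/c5.png

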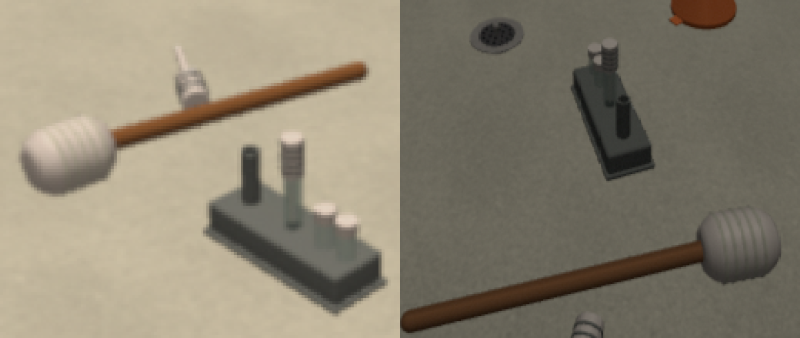

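The checks pass: the swab is home, the cap is level about 107 mm above its seat, and the brush, funnel and strainer haven't moved. The oversized look-alike swab lies on the table behind the brush.

```bash
python3 -c "
from plant import ctrl
print(ctrl.hand_in())"
```

```text
the job is handed in; nothing more can be done
None
```

The job is done and handed in at about 16.5 s. The swab is home in the vial and the cap is off the jar, held level in the gripper.

- **Swab:** I moved the smaller swab from the sleeve into the vial and pressed it to 27 N. It did not sink further under that push. After I let go, its top still read about 0.122–0.124 m, against 0.121 m expected when home.
- **Cap:** Anticlockwise hit the stop, at about 1.3 N m. Clockwise it turned freely, and after about 71° from the stop it lifted off. It is about 107 mm above its seat, gripped at about 52 mm, and was never laid down. Early in the lift the grip was about 2 mm off the jar's axis and pushed sideways with 10 N. I corrected that before lifting further.
- **Funnel, strainer and brush:** Brush pixel positions matched the first pictures. The funnel and strainer I checked only by eye, and they look unmoved.
- **Look-alike swab:** The larger swab, first seen balanced on its tip beside the rack, is now lying on the table behind the brush. It appears to have toppled by itself: I never aimed at it, and it seems to be already down in the wrist picture taken before my first grasp. I didn't confirm that, and I left it there.

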